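# Gauge a sleeve, then gather the batch in one corner of the parts tray

### The arm

A 6-joint arm with a two-finger parallel gripper is mounted at the origin on the work surface. World frame = base frame: x ahead of the robot, y to its left, z up, the work surface at z = 0. Lengths are in m, angles in rad, forces in N, time in s.
With the tool pointing down it reaches from about 0.3 to 0.775 m from the base axis. Payload 14.6 kg.
Tool frame: the origin (TCP) lies on the mounting face of the last link; the fingertips stand 199 mm ahead of it and the grasp point (between the pads) lies 180 mm ahead of it (env.hold_point_z is the distance from the TCP to the grasp point, in m); x points along the fingers, y is the direction in which the jaws open and shut, and the axes are right-handed (so a half turn about x gives the same grasp; the last joint's range is limited). The gripper opens to 94 mm and grips with 3 to 60 N. Pads are 16 mm wide; open, the fingers measure 119 mm over their backs; the gripper's body (75 mm by 177 mm) begins 78 mm behind the grasp point.
Start: joints at [-1.406, 0.3, 1.521, -0, 1.321, -0.067], TCP at [0.126, -0.535, 0.405] pointing down, gripper open.
Joint ranges: [-3.03, 3.03], [-0.79, 2.21], [0.23, 2.52], [-1.04, 4.18], [0, 3.07], [-2.55, 2.55]. Speed limits (rad/s): [2.22, 2.22, 2.57, 3.14, 3.14, 3.14].

### API

Orientations are given as a unit quaternion [x, y, z, w].
In Python, from plant import env, optics gives the robot as it stands. The module is installed in compiled form; this text tells all that it offers.
- The arm moves only by the tool carry_out, never from a script. Its argument "rows" is a list of rows, each a list of 2 entries, a list of its own where there are three numbers: the shift along the tool's x, y, z in cm, then the turn, a rotation vector about the tool's x, y, z in rad. In form: [[[x, y, z], [rx, ry, rz]], ...]. A call has 1 to 12 rows; each row shifts and turns the pose as measured when the row begins, along the tool's axes as they then stand; what a row does not reach is not made up. A row lasts 1/12 s, in which the tool goes at most 41.7 mm and 7.16 degrees, less where a joint would pass 70% of its speed; a pose out of reach is approached as far as the arm can. A call is refused whole if a number of a shift passes 4.17 or a number of a turn 0.125, either way. A call with a gripper value outside its range is refused whole. "jaw" is the closure, from -1 (fully open) to 1 (shut), set as the call begins (left out, the last holds). The fingers move at their own pace and stop on an object; "squeeze" is the grip in N (left out, the last holds). Time passes only in rows, so rows that do not move let the fingers close. It gives the time, the measured TCP pose, the force and the opening at its end, in the units of the state.
- env.sense(): the state, without advancing time (a new reading comes with each control period).
- optics.get_image(name): name is "scene" or "top" or "wrist"; returns a dict with "frame" (420x560x3 uint8, red, green, blue), "depth" (420x560 float32, m along the optical axis (not along the pixel's ray), 0 where there is no reading), "camera_matrix" (3x3 intrinsics, pixels), "rvec" (rotation vector, rad) and "tvec" (3), from world to camera coordinates, as OpenCV has them. Camera axes: x right, y down, z forward; pixel columns grow to the right and rows downward; lengths in m; the calibration is good to about 2 mm. A picture is of the moment at which its call begins.
- env.close_job(): hands the job in, once; it reports no verdict.
The state is a dict: "t": time; "q": joint angles; "dq": joint speeds; "joint_efforts": joint torques, N m; "position": TCP position; "eef_rot": TCP orientation; "wrist_force": force on the tool from outside, world axes, zero at the start; "ft_torque": the same for the moment, N m; "grip_width": finger opening in m.
Only numpy, scipy, OpenCV 4.12 (cv2) and the standard library are available. Lean on these libraries where they do the work, as an engineer would, in place of code of your own. Each camera call takes 0.05 s, during which the arm holds its last target. There are 200 camera calls.

### The job

Of the two sleeves standing on the mat, slide the one whose bore fits over the gauge pin all the way down onto the pin's block, then take it off and put it, let go, in the black parts tray with the three sleeves already there; the narrow-bored sleeve stays out of the tray. Then grip the tray by its handle fin and lift that side until the tray tilts about 35 degrees towards the corner opposite the handle and all four sleeves have slid together into that corner. Finish while still gripping the tray and holding it steady at that tilt, propped on nothing but, if you like, its low corner on the mat; leave the other things on the bench alone.

Things in the scene. Friction and masses are not known exactly. Their poses are not given: they have to be found in the camera images.
- tray: Loose black plastic tray, 170 mm square, 45 mm high, walls and floor 4 mm, about 0.3 kg, flat on the mat. Origin: centre of its underside. Axes run along the DIAGONALS: +x from the gathering corner (outer x -120 mm) to the handle corner (+120), side corners at y +-120, z up. Sleeves slide from about 15 degrees, along the walls only from about 25. At the start x -40, y 0 is free of sleeves.
- tray_handle (a point): Grip point on the handle: an upright fin, 10 mm thick (along tray y), running out along the diagonal from the corner (x 120 mm) to x 165, from 10 to 50 mm above the tray's underside. The point is in mid thickness at x 147 mm, 35 mm above the underside. Fingers close on it along tray y. Axes as tray.
- tray_corner (a point): The gathering corner: inner corner of the tray floor opposite the handle, at tray x -114.5 mm, 4 mm above the underside. Axes as tray. The tray can be pivoted on the outer corner just behind it (x -120 mm, at the underside), swinging the handle up in an arc; gripped firmly by the fin, the tray turns rigidly with the hand, so the hand must tilt with it.
- sleeve_wide: The sleeve that fits: plain aluminium tube standing upright on the mat, outside diameter 32 mm, bore 20 mm (a thin ring seen from above), height 28 mm, 37 g. Origin: centre of its underside, z along its axis.
- sleeve_narrow: The sleeve that does not fit: same aluminium tube outside (32 mm diameter, 28 mm high), but bore only 11 mm (a thick ring seen from above). It stands on the mat too, in either of the two places. Origin: centre of its underside.
- sleeve1: Sleeve already in the tray at the start: plain aluminium tube, outside diameter 32 mm, bore 20 mm, height 28 mm, 37 g, standing upright on the tray floor. Origin: centre of its underside, z along its axis.
- sleeve2: Sleeve already in the tray at the start: plain aluminium tube, outside diameter 32 mm, bore 20 mm, height 28 mm, 37 g, standing upright on the tray floor. Origin: centre of its underside, z along its axis.
- sleeve3: Sleeve already in the tray at the start: plain aluminium tube, outside diameter 32 mm, bore 20 mm, height 28 mm, 37 g, standing upright on the tray floor. Origin: centre of its underside, z along its axis.
- gauge: Gauge, fixed: dark steel block 70 x 70 x 15 mm lying on the mat, with an upright steel pin in its middle, diameter 17 mm, rising 36 mm above the block's top, its last 6 mm tapering to 9 mm diameter. Origin: centre of the block's underside, z up along the pin.
- gauge_pin_tip (a point): Top of the gauge pin, 51 mm above the block's underside.
- flux_jar: Small closed amber jar, 44 mm diameter, 40 mm high. Bystander: leave it alone. Origin: centre of its underside.
- solder_spool: Small spool, 52 mm diameter, 38 mm high, standing on its end. Bystander: leave it alone. Origin: centre of its underside.
- screwdriver: Screwdriver lying on the mat, 170 mm long. Bystander: leave it alone. Origin: centre of its underside.
Mind the look-alikes: they are no part of the job. What is shaped like the sleeve_narrow but turquoise is not meant.

How it is judged:
On the way, in this order (a step that is already met when the one before it is completed fails the run):
1. the wide-bored sleeve sits fully down on the gauge pin (horizontal distance between sleeve_wide and gauge below 0.003 m and z of sleeve_wide in the frame of gauge between 0.01 and 0.018 m and angle between sleeve_wide's own z axis and vertical below 0.12 rad), for 0.2 s.
2. that sleeve lies in the tray, let go (horizontal distance between sleeve_wide and tray below 0.1 m and z of sleeve_wide in the frame of tray between 0 and 0.03 m and contact force between sleeve_wide and tray above 0.1 N and contact force between the fingers and sleeve_wide below 0.1 N), for 0.2 s.
At the end, for the whole second after the job is handed in: Fingers grip the tray (over 1 N); diagonal raised at the handle 20 to 46 degrees, handle point over 80 mm up; tray still, touching no gauge, narrow sleeve or bystander; all four wide sleeves still, in the tray, undersides' centres within 95 mm of the inner corner; narrow sleeve not in it (distance between each of sleeve1, sleeve2, sleeve3, sleeve_wide and tray_corner below 0.095 m and x of each of sleeve1, sleeve2, sleeve3, sleeve_wide in the frame of tray above -0.115 m and z of each of sleeve1, sleeve2, sleeve3, sleeve_wide in the frame of tray above 0 m and linear speed of each of sleeve1, sleeve2, sleeve3, sleeve_wide, tray below 0.03 m/s and angle between tray's own x axis and vertical between 0.771 and 1.221 rad and height (world z) of tray_handle above 0.08 m and contact force between the fingers and tray above 1 N and angular speed of tray below 0.15 rad/s and contact force between tray and gauge below 0.3 N and contact force between tray and sleeve_narrow below 0.3 N and contact force between tray and flux_jar below 0.3 N and contact force between tray and solder_spool below 0.3 N and contact force between tray and screwdriver below 0.3 N and (horizontal distance between sleeve_narrow and tray above 0.125 m or z of sleeve_narrow in the frame of tray below 0 m or x of sleeve_narrow in the frame of tray below -0.12 m)); the arm keeps its last pose, push and grip.
It fails at once if the flux jar is moved more than 30 mm (distance of flux_jar from where it was at the start of the episode above 0.03 m).
It fails at once if the solder spool is moved more than 30 mm (distance of solder_spool from where it was at the start of the episode above 0.03 m).
It fails at once if the screwdriver is moved more than 30 mm (distance of screwdriver from where it was at the start of the episode above 0.03 m).
It also fails if it takes over 64 s, if anything falls off the work surface, if the arm or the gripper's body presses on something with over 40 N, if the wrist force passes 120 N, or if a joint passes its speed limit or range.

## Working session

There is one attempt and no reset: what is moved stays moved. The work goes in short steps, Python scripts to look and compute and a tool call to move; the robot and the scene stay as the last step left them, time stands still between calls to the robot, and variables do not carry over. Pictures are saved under pics/ and viewed, about 8 in all and at most 12, crops included, and the job is handed in when it is done.

Besides the shell and the picture viewer there is one more tool, called after "Request:" as a command line: name --argument value ..., lists and objects as JSON in quotes. carry_out: Moves the arm, as the interface text tells. Its arguments: {"type":"object","properties":{"rows":{"type":"array","items":{"type":"array"}},"jaw":{"type":"number"},"squeeze":{"type":"number"}},"required":["rows"]}

```bash
mkdir -p pics; cat > h.py <<'E'
import numpy as np, cv2
from plant import env, optics
from scipy.spatial.transform import Rotation as R
def cloud(im):
    K=im["camera_matrix"];d=im["depth"];h,w=d.shape
    u,v=np.meshgrid(np.arange(w),np.arange(h))
    p=np.stack([(u-K[0,2])/K[0,0]*d,(v-K[1,2])/K[1,1]*d,d],-1)
    Rm=cv2.Rodrigues(np.array(im["rvec"],float))[0]
    P=(p-np.array(im["tvec"]).ravel())@Rm
    P[d==0]=np.nan
    return P
def save(im,n): cv2.imwrite(f"pics/{n}.png",im["frame"][:,:,::-1])
E
python3 - <<'E'
from h import *
for n in("top","scene"):
    im=optics.get_image(n);save(im,n+"0");np.savez(n+"0.npz",P=cloud(im),f=im["frame"])
    print(im["camera_matrix"],im["tvec"],im["rvec"])
print(env.sense(),env.hold_point_z)
E
```

```text
[[425.03588473   0.         279.62864773]
 [  0.         425.03588473 208.98377683]
 [  0.           0.           1.        ]] [-0.00991423  0.58980654  0.93625812] [ 2.1439789  -2.20797937  0.07347205]
[[381.76838319   0.         280.86177974]
 [  0.         381.76838319 216.76534281]
 [  0.           0.           1.        ]] [-0.3632331  -0.27269277  1.19058396] [ 2.15813344  0.92885366 -0.43448337]
{'t': 0.1, 'q': array([-1.40560403e+00,  3.00447972e-01,  1.52144539e+00, -1.42934105e-05,
        1.32067976e+00, -6.66224942e-02]), 'dq': array([ 3.93820655e-04, -2.26513022e-03, -1.14106494e-03,  6.36011372e-04,
       -1.37278024e-04,  6.94095539e-05]), 'joint_efforts': array([ 1.05426116e-03, -5.32645476e+01, -3.53281689e+01,  7.09385052e-02,
        2.35204009e-02, -5.62017726e-05]), 'position': array([ 0.12634252, -0.53528643,  0.40415632]), 'eef_rot': array([-0.70234008, -0.08212273,  0.70238401, -0.08143077]), 'wrist_force': array([-0.97591818,  0.46761057,  0.90457497]), 'ft_torque': array([ 0.00427093, -0.04023813, -0.00878451]), 'grip_width': 0.09402504471302545} 0.1804
```

View pics/top0.png

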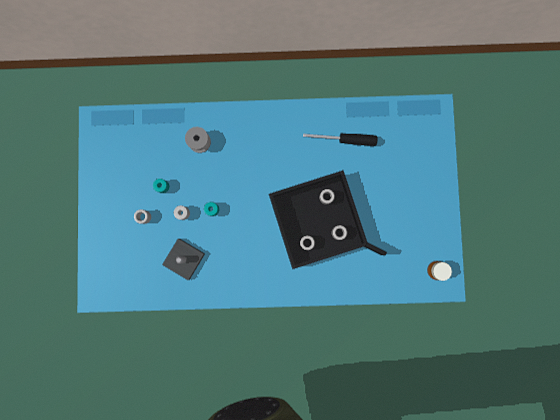

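View pics/scene0.png

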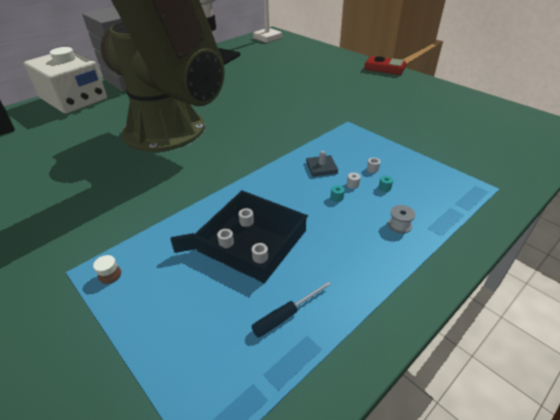

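The top view shows grey sleeves at (141,216), which looks like a thin ring, and at (181,212), which looks thick. The gauge pin is at (181,260). The tray is centred near (318,219) with its fin pointing to (385,252).

```bash
python3 - <<'E'
from h import *
z=np.load("top0.npz");P=z["P"];f=z["f"]
cv2.imwrite("pics/zoom.png",cv2.resize(f[170:285,115:235,::-1],None,fx=5,fy=5,interpolation=cv2.INTER_CUBIC))
def blob(u0,u1,v0,v1,zl,zh,n,sat=None):
    q=P[v0:v1,u0:u1].reshape(-1,3);c=f[v0:v1,u0:u1].reshape(-1,3).astype(int)
    m=(q[:,2]>zl)&(q[:,2]<zh)
    q=q[m]; 
    (c2,r)=cv2.minEnclosingCircle((q[:,:2]*1000).astype(np.float32))
    print(n,len(q),q.mean(0).round(4),"circle",np.round(c2,1),round(r,1)); return q
print("mat z",np.nanmedian(P[270:300,100:150,2]))
blob(128,154,204,230,.02,.04,"A")
blob(169,193,200,225,.02,.04,"B")
blob(199,224,198,222,.02,.04,"tqR")
blob(150,173,175,197,.02,.04,"tqU")
blob(160,206,236,282,.022,.07,"pin")
q=blob(160,208,234,284,.008,.022,"block");print(cv2.minAreaRect((q[:,:2]*1000).astype(np.float32)))
q=blob(262,400,165,275,.038,.056,"rim");
t=P[165:275,262:400].reshape(-1,3)
h=q[(q[:,2]>.0475)];print("fin",len(h),h.mean(0),h.min(0),h.max(0))
k=q[(q[:,2]<.0475)];print(cv2.minAreaRect((k[:,:2]*1000).astype(np.float32)))
for n,(u,v) in dict(s1=(327,197),s2=(340,233),s3=(307,243)).items(): blob(u-10,u+11,v-10,v+11,.024,.036,n)
blob(425,458,255,287,.02,.06,"jar");blob(180,215,122,158,.02,.06,"spool")
E
```

```text
mat z 0.002518722737092226
A 126 [0.5831 0.2849 0.029 ] circle [583.3 285.5] 16.2
B 151 [0.5891 0.1953 0.0297] circle [589.  195.9] 15.9
tqR 145 [0.5958 0.1277 0.0302] circle [596.  128.2] 15.8
tqU 150 [0.6524 0.242  0.0298] circle [652.4 243. ] 16.1
pin 75 [0.4852 0.1934 0.0432] circle [489.5 196. ] 31.3
block 910 [0.4846 0.1938 0.0174] circle [484.5 194.8] 47.8
((484.47442626953125, 195.38143920898438), (70.65916442871094, 70.74695587158203), 57.869815826416016)
rim 1236 [ 0.5584 -0.1208  0.048 ] circle [ 555.3 -128.8] 143.4
fin 712 [ 0.55569284 -0.12689175  0.04945282] [ 0.4598518  -0.25506555  0.04751165] [ 0.66962628 -0.00501676  0.05549055]
((553.3602294921875, -124.8218994140625), (204.18421936035156, 195.88829040527344), 16.136188507080078)
s1 76 [ 0.615  -0.1333  0.0336] circle [ 615.4 -133.1] 15.7
s2 86 [ 0.5345 -0.1576  0.0335] circle [ 533.9 -158. ] 15.7
s3 77 [ 0.5135 -0.0854  0.0338] circle [513.6 -85.5] 15.8
jar 305 [ 0.4433 -0.3744  0.0411] circle [ 443.4 -376.7] 20.4
spool 418 [0.7551 0.156  0.0408] circle [755.7 156.3] 26.4
```

View pics/zoom.png

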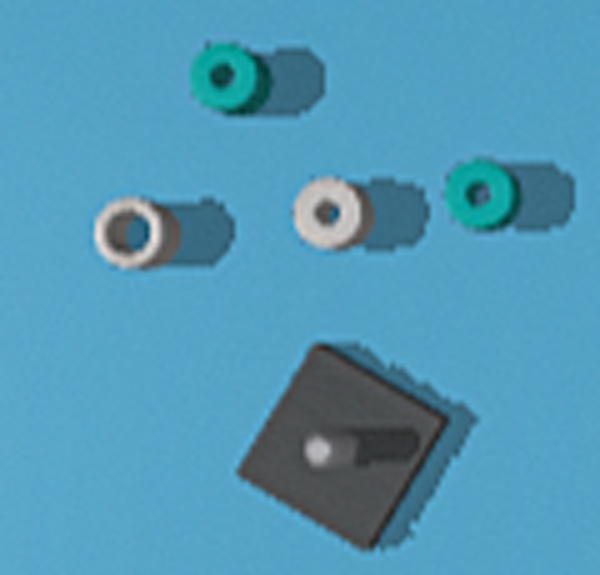

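The zoomed crop confirms it. The left grey sleeve (A) has the thin ring, so it is the wide one at (0.583, 0.285). B is the narrow one, and the turquoise ones are look-alikes. Next I'll fit the tray pose and plan the moves.

```bash
cat >> h.py <<'E'
def pose(a,tilt=0.):  # jaw axis (tool y) at world yaw a; tilt about tool y
    y=np.array([np.cos(a),np.sin(a),0]);x=np.array([0,0,-1.]);z=np.cross(x,y)
    return R.from_matrix(np.stack([x,y,z],1))*R.from_rotvec([0,tilt,0])
def todo(g,rot=None):
    s=env.sense();r=R.from_quat(s["eef_rot"]);p=s["position"];rt=rot or r
    gp=p+r.apply([.1804,0,0])
    print("grasp",gp.round(4),"t",round(s["t"],2),"grip",round(s["grip_width"],4),"F",s["wrist_force"].round(1),"q",s["q"].round(2))
    if g is not None:
        tcp=np.array(g)-rt.apply([.1804,0,0])
        print("shift cm now",(r.inv().apply(tcp-p)*100).round(2),"turn",(r.inv()*rt).as_rotvec().round(3),"shift after turn",(rt.inv().apply(tcp-p)*100).round(2))
E
python3 - <<'E'
from h import *
from scipy.optimize import least_squares
z=np.load("top0.npz");P=z["P"]
q=P[160:280,255:400].reshape(-1,3);q=q[(q[:,2]>.043)&(q[:,2]<.057)][:,:2]
def res(v):
    c,s=np.cos(v[2]),np.sin(v[2]);d=q-v[:2];a=np.c_[c*d[:,0]+s*d[:,1],-s*d[:,0]+c*d[:,1]]
    l1=abs(a).sum(1)/np.sqrt(2); r1=abs(l1-.083)
    r2=np.hypot(a[:,0]-np.clip(a[:,0],.12,.165),a[:,1])
    return np.maximum(np.minimum(r1,r2)-.001,0)
b=least_squares(res,[.555,-.12,np.arctan2(-.07,-.14)],loss="soft_l1",f_scale=.002)
x,y,t=b.x;print(b.x,np.degrees(t),np.sqrt(np.mean(b.fun**2)))
d=np.array([np.cos(t),np.sin(t)])
for n,k in dict(handle=.147,out=.165,gather=-.12,place=-.04).items():print(n,b.x[:2]+k*d)
for s in((.615,-.1333),(.5345,-.1576),(.5135,-.0854)):
    e=np.array(s)-b.x[:2];print("sleeve in tray",e@d,e@[-d[1],d[0]])
m=R.from_quat(env.sense()["eef_rot"]).as_matrix();print(m.round(3))
for a in (-.5,0,.5): print(a);todo([.583,.285,.12],pose(a))
E
```

```text
[ 0.56410135 -0.10992011 -2.07888259] -119.11119866908102 0.0016222253286746163
handle [ 0.49258495 -0.23835065]
out [ 0.48382784 -0.25407684]
gather [ 0.62248209 -0.00507885]
place [ 0.5835616  -0.07497302]
sleeve in tray -0.004336030231907321 0.05584344514967869
sleeve in tray 0.05605806984553478 -0.002665465930907232
sleeve in tray 0.0031952088073903505 -0.056138430341549646
[[-0.     0.23  -0.973]
 [ 0.001 -0.973 -0.23 ]
 [-1.    -0.001 -0.   ]]
-0.5
grasp [ 0.1263 -0.5351  0.2238] t 0.1 grip 0.094 F [-1.   0.5  0.9] q [-1.41  0.3   1.52 -0.    1.32 -0.07]
shift cm now [ 10.45 -69.33 -63.29] turn [-0.839 -0.     0.001] shift after turn [ 10.38   0.75 -93.88]
0
grasp [ 0.1263 -0.5351  0.2238] t 0.1 grip 0.094 F [-1.   0.5  0.9] q [-1.41  0.3   1.52 -0.    1.32 -0.07]
shift cm now [ 10.45 -69.33 -63.29] turn [-1.339e+00 -1.000e-03  1.000e-03] shift after turn [ 10.38  45.67 -82.03]
0.5
grasp [ 0.1263 -0.5351  0.2238] t 0.1 grip 0.094 F [-1.   0.5  0.9] q [-1.41  0.3   1.52 -0.    1.32 -0.07]
shift cm now [ 10.45 -69.33 -63.29] turn [-1.839e+00 -1.000e-03  1.000e-03] shift after turn [ 10.38  79.4  -50.09]
```

Request:
carry_out --rows '[[[0, 0.4, -4.1], [-0.075, 0, 0]], [[0, 0.4, -4.1], [-0.075, 0, 0]], [[0, 0.4, -4.1], [-0.075, 0, 0]], [[0, 0.4, -4.1], [-0.075, 0, 0]], [[0, 0.4, -4.1], [-0.075, 0, 0]], [[0, 0.4, -4.1], [-0.075, 0, 0]], [[0, 0.4, -4.1], [-0.075, 0, 0]], [[0, 0.4, -4.1], [-0.075, 0, 0]], [[0, 0.4, -4.1], [-0.075, 0, 0]], [[0, 0.4, -4.1], [-0.075, 0, 0]], [[0, 0.4, -4.1], [-0.075, 0, 0]], [[0, 0.4, -4.1], [-0.075, 0, 0]]]' --jaw -0.2 --squeeze 20

```text
t: 1.1
position: [0.5344, -0.2836, 0.399]
eef_rot: [-0.591, -0.391, 0.592, -0.384]
wrist_force: [0.1, -0.4, 0.5]
grip_width: 0.0565
```

Request:
carry_out --rows '[[[0, 0.4, -4.1], [-0.075, 0, 0]], [[0, 0.4, -4.1], [-0.075, 0, 0]], [[0, 0.4, -4.1], [-0.075, 0, 0]], [[0, 0.4, -4.1], [-0.075, 0, 0]], [[0, 0.4, -4.1], [-0.075, 0, 0]], [[0, 0.4, -4.1], [-0.075, 0, 0]], [[0, 0.4, -4.1], [-0.075, 0, 0]], [[0, 0.4, -4.1], [-0.075, 0, 0]], [[0, 0.4, -4.1], [-0.075, 0, 0]], [[0, 0.4, -4.1], [-0.075, 0, 0]], [[0, 0.4, -4.1], [-0.075, 0, 0]], [[0, 0.4, -4.1], [-0.075, 0, 0]]]'

```text
t: 2.1
position: [0.5716, 0.1967, 0.3962]
eef_rot: [0.35, 0.621, -0.35, 0.608]
wrist_force: [1.0, -0.5, -0.1]
grip_width: 0.0562
```

```bash
python3 - <<'E'
from h import *
todo([.583,.285,.12],pose(.5))
E
```

```text
grasp [0.5688 0.1981 0.2158] t 2.1 grip 0.0562 F [ 1.  -0.5 -0.1] q [ 0.27  0.43  1.36  0.01  1.36 -0.27]
shift cm now [ 9.63  5.57 -6.87] turn [ 0.035 -0.015  0.01 ] shift after turn [ 9.58  5.23 -7.2 ]
```

Request:
carry_out --rows '[[[0, 0, 0], [0.035, -0.015, 0.01]], [[2.4, 1.3, -1.8], [0, 0, 0]], [[2.4, 1.3, -1.8], [0, 0, 0]], [[2.4, 1.3, -1.8], [0, 0, 0]], [[2.4, 1.3, -1.8], [0, 0, 0]], [[0, 0, 0], [0, 0, 0]]]'

```text
t: 2.6
position: [0.578, 0.2971, 0.2966]
eef_rot: [0.357, 0.61, -0.356, 0.611]
wrist_force: [-1.0, -0.6, -1.0]
grip_width: 0.0564
```

```bash
python3 - <<'E'
from h import *
im=optics.get_image("wrist");save(im,"w1");P=cloud(im)
f=im["frame"].astype(int)
m=(P[...,2]>.022)&(P[...,2]<.036)&(f.max(2)-f.min(2)<45)
n,l,s,c=cv2.connectedComponentsWithStats(m.astype(np.uint8))
for i in range(1,n):
    if s[i,4]>150:
        q=P[l==i];print(s[i],q.mean(0).round(4),cv2.minEnclosingCircle((q[:,:2]*1000).astype(np.float32)))
todo([.583,.285,.016],pose(.5))
E
```

```text
[254 214  42  43 991] [0.5811 0.2859 0.0292] ((581.3602294921875, 285.1894836425781), 15.919240951538086)
[ 94 261  25  22 242] [0.4846 0.2006 0.029 ] ((483.2208251953125, 196.31289672851562), 8.040199279785156)
[208 310  40  25 740] [0.5848 0.2026 0.0287] ((587.6162719726562, 196.70643615722656), 15.497015953063965)
[186 377  31  18 198] [0.5942 0.1405 0.0269] ((594.4910888671875, 136.197021484375), 13.034197807312012)
grasp [0.579  0.2959 0.1184] t 2.65 grip 0.0565 F [-0.8  0.1  1.1] q [ 0.42  0.61  1.32 -0.    1.2  -0.1 ]
shift cm now [10.24 -0.16  1.16] turn [ 0.013  0.001 -0.004] shift after turn [10.24 -0.11  1.17]
```

View pics/w1.png

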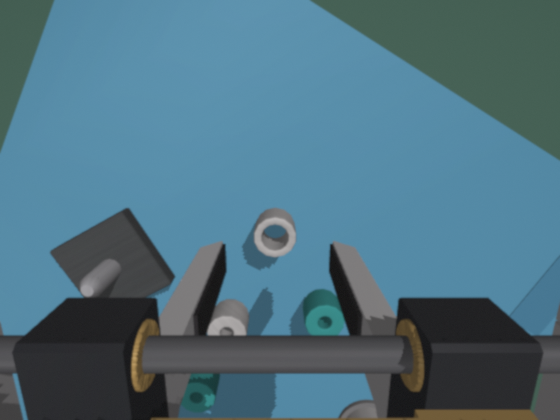

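Wide sleeve is at pixel (275,233), giving (0.582, 0.2855) from the wrist camera, which agrees with the top view. The tips reach 19 mm past the grasp point, so I'll grasp at z≈0.024.

Request:
carry_out --rows '[[[0, -0.2, 1.2], [0.013, 0, 0]], [[3.5, 0, 0], [0, 0, 0]], [[3.5, 0, 0], [0, 0, 0]], [[2.2, 0, 0], [0, 0, 0]], [[0, 0, 0], [0, 0, 0]]]'

```text
t: 3.07
position: [0.5862, 0.2778, 0.2113]
eef_rot: [0.366, 0.603, -0.359, 0.611]
wrist_force: [-0.4, -1.1, -0.8]
grip_width: 0.0564
```

```bash
python3 - <<'E'
from h import *
todo([.582,.2855,.024],pose(.5))
E
```

```text
grasp [0.5887 0.2784 0.031 ] t 3.07 grip 0.0564 F [-0.4 -1.1 -0.8] q [ 0.39  0.72  1.37 -0.    1.04 -0.11]
shift cm now [ 0.69 -0.01 -0.88] turn [-0.006  0.003 -0.014] shift after turn [ 0.69  0.01 -0.88]
```

Request:
carry_out --rows '[[[0, 0, -0.9], [-0.006, 0, -0.014]], [[0, 0, 0], [0, 0, 0]], [[0, 0, 0], [0, 0, 0]]]'

```text
t: 3.32
position: [0.5834, 0.2834, 0.2164]
eef_rot: [0.362, 0.606, -0.362, 0.609]
wrist_force: [0.1, 0.1, -0.4]
grip_width: 0.0565
```

```bash
python3 - <<'E'
from h import *
todo([.582,.2855,.024],pose(.5))
E
```

```text
grasp [0.5842 0.283  0.036 ] t 3.32 grip 0.0565 F [ 0.1  0.1 -0.4] q [ 0.4   0.71  1.37 -0.    1.06 -0.1 ]
shift cm now [ 1.2  -0.02 -0.26] turn [-0.004  0.004 -0.003] shift after turn [ 1.2  -0.02 -0.25]
```

Request:
carry_out --rows '[[[0.6, 0, -0.25], [0, 0, 0]], [[0.5, 0, 0], [0, 0, 0]], [[0, 0, 0], [0, 0, 0]], [[0, 0, 0], [0, 0, 0]]]'

```text
t: 3.65
position: [0.5828, 0.286, 0.2094]
eef_rot: [0.364, 0.604, -0.36, 0.611]
wrist_force: [-0.6, 0.4, -0.3]
grip_width: 0.0561
```

```bash
python3 - <<'E'
from h import *
todo([.582,.2855,.024],pose(.5))
E
```

```text
grasp [0.5848 0.2861 0.029 ] t 3.65 grip 0.0561 F [-0.6  0.4 -0.3] q [ 0.4   0.72  1.37 -0.    1.04 -0.09]
shift cm now [ 0.5 -0.1  0. ] turn [-0.004  0.005 -0.01 ] shift after turn [ 0.5  -0.1   0.01]
```

Request:
carry_out --rows '[[[0.5, -0.1, 0], [0, 0, -0.01]], [[0, 0, 0], [0, 0, 0]], [[0, 0, 0], [0, 0, 0]]]'

```text
t: 3.9
position: [0.5819, 0.2856, 0.2042]
eef_rot: [0.361, 0.606, -0.363, 0.609]
wrist_force: [-0.5, 0.2, -0.6]
grip_width: 0.0563
```

Request:
carry_out --rows '[[[0, 0, 0], [0, 0, 0]], [[0, 0, 0], [0, 0, 0]], [[0, 0, 0], [0, 0, 0]], [[0, 0, 0], [0, 0, 0]], [[0, 0, 0], [0, 0, 0]], [[0, 0, 0], [0, 0, 0]]]' --jaw 1 --squeeze 20

```text
t: 4.4
position: [0.582, 0.2856, 0.204]
eef_rot: [0.361, 0.606, -0.363, 0.609]
wrist_force: [-0.9, 0.3, -0.9]
grip_width: 0.0317
```

```bash
python3 - <<'E'
from h import *
todo([.582,.2855,.024],pose(.5))
E
```

```text
grasp [0.5822 0.2847 0.0236] t 4.4 grip 0.0317 F [-0.9  0.3 -0.9] q [ 0.4   0.73  1.37 -0.01  1.04 -0.09]
shift cm now [-0.04  0.    0.01] turn [-0.003  0.005  0.001] shift after turn [-0.04  0.    0.01]
```

Request:
carry_out --rows '[[[-2.5, 0, 0], [0, 0, 0]], [[-2.5, 0, 0], [0, 0, 0]], [[-2.5, 0, 0], [0, 0, 0]], [[0, -3, 0.8], [0, 0, 0]], [[0, -3, 0.8], [0, 0, 0]], [[0, -3, 0.8], [0, 0, 0]], [[0, -2, 0.4], [0, 0, 0]], [[0, -1, 0], [0, 0, 0]], [[0, 0, 0], [0, 0, 0]], [[0, 0, 0], [0, 0, 0]], [[0, 0, 0], [0, 0, 0]]]'

```text
t: 5.32
position: [0.4859, 0.2013, 0.2833]
eef_rot: [0.361, 0.606, -0.362, 0.609]
wrist_force: [-0.9, -0.4, 0.3]
grip_width: 0.0319
```

```bash
python3 - <<'E'
from h import *
todo([.4845,.195,.095],pose(.5))
im=optics.get_image("wrist");save(im,"w2");P=cloud(im);np.savez("w2.npz",P=P,f=im["frame"])
m=(P[...,2]>.03)&(P[...,2]<.058)&(abs(P[...,0]-.4845)<.03)&(abs(P[...,1]-.195)<.03)
print(m.sum(),P[m].mean(0))
E
```

```text
grasp [0.4866 0.2005 0.1029] t 5.32 grip 0.0319 F [-0.9 -0.4  0.3] q [ 0.32  0.38  1.72 -0.01  1.04 -0.17]
shift cm now [ 0.79 -0.42  0.48] turn [-0.003  0.005 -0.001] shift after turn [ 0.79 -0.42  0.48]
206 [0.47861225 0.1995611  0.04039396]
```

View pics/w2.png

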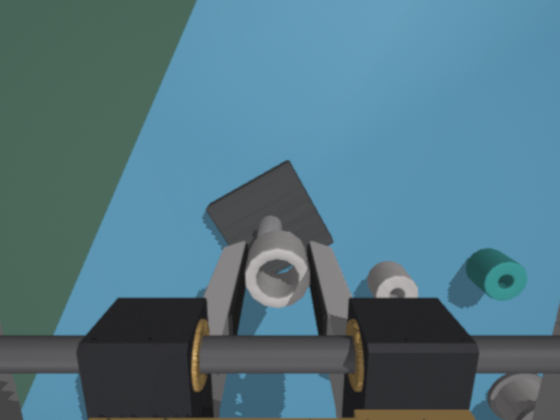

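Request:
carry_out --rows '[[[0, -0.4, 0.5], [0, 0.005, 0]], [[0, 0, 0], [0, 0, 0]], [[0, 0, 0], [0, 0, 0]], [[0, 0, 0], [0, 0, 0]]]'

```text
t: 5.7
position: [0.4861, 0.1954, 0.2826]
eef_rot: [0.362, 0.608, -0.361, 0.608]
wrist_force: [-0.4, 0.2, -0.2]
grip_width: 0.0324
```

```bash
python3 - <<'E'
from h import *
todo([.4842,.1955,.095],pose(.5))
im=optics.get_image("top");P=cloud(im);z=P[...,2]
z0=np.load("top0.npz")["P"]
m=(z0[...,2]>.046)&(abs(z0[...,0]-.4845)<.02)&(abs(z0[...,1]-.195)<.02);print("pintip0",m.sum(),z0[m].mean(0))
im=optics.get_image("wrist");P=cloud(im);z=P[...,2]
m=(abs(z-.0175)<.004)&(abs(P[...,0]-.4845)<.06)&(abs(P[...,1]-.195)<.06)
print("block",m.sum(),cv2.minAreaRect((P[m][:,:2]*1000).astype(np.float32)))
g=env.sense()["position"]
m=(abs(P[...,0]-g[0])<.03)&(abs(P[...,1]-g[1])<.03)&(z>.092)&(z<.122)
f=im["frame"].astype(int);q=P[m];print(m.sum(),np.nanpercentile(q[:,2],[5,50,95]))
v,u=np.where(m);print(u.min(),u.max(),v.min(),v.max())
top=q[(q[:,2]>.106)&(q[:,2]<.113)];print(len(top),cv2.minEnclosingCircle((top[:,:2]*1000).astype(np.float32)))
E
```

```text
grasp [0.4862 0.1955 0.1022] t 5.7 grip 0.0324 F [-0.4  0.2 -0.2] q [ 0.31  0.38  1.72  0.    1.04 -0.19]
shift cm now [ 0.72 -0.17 -0.1 ] turn [-0.002 -0.    -0.001] shift after turn [ 0.72 -0.16 -0.1 ]
pintip0 47 [0.48446781 0.19424979 0.05097032]
block 6385 ((482.582763671875, 193.98992919921875), (70.1806869506836, 69.912353515625), 57.89871597290039)
4783 [0.09433345 0.10818569 0.11874667]
214 342 235 307
2410 ((480.631591796875, 203.2887420654297), 27.91629409790039)
```

Request:
carry_out --rows '[[[1.0, -0.3, -0.1], [0, 0, 0]], [[0.8, 0, 0], [0, 0, 0]], [[0, 0, 0], [0, 0, 0]], [[0, 0, 0], [0, 0, 0]], [[0, 0, 0], [0, 0, 0]]]'

```text
t: 6.22
position: [0.4824, 0.195, 0.2618]
eef_rot: [0.361, 0.608, -0.361, 0.608]
wrist_force: [0.5, -0.5, -1.1]
grip_width: 0.0319
```

```bash
python3 - <<'E'
from h import *
todo([.4832,.1948,.0386],pose(.5));print(env.sense()["position"])
E
```

```text
grasp [0.4823 0.1951 0.0814] t 6.22 grip 0.0319 F [ 0.5 -0.5 -1.1] q [ 0.31  0.4   1.74  0.    0.99 -0.18]
shift cm now [4.28 0.06 0.06] turn [-0.002 -0.     0.   ] shift after turn [4.28 0.06 0.06]
[0.4823821  0.19503097 0.26184525]
```

Within 1 mm of target; lower gently.

Request:
carry_out --rows '[[[0.6, 0.06, 0.06], [0, 0, 0]], [[0.6, 0, 0], [0, 0, 0]], [[0.5, 0, 0], [0, 0, 0]], [[0, 0, 0], [0, 0, 0]], [[0, 0, 0], [0, 0, 0]]]'

```text
t: 6.63
position: [0.4834, 0.1948, 0.243]
eef_rot: [0.361, 0.608, -0.361, 0.608]
wrist_force: [0.3, 0.5, -0.0]
grip_width: 0.0319
```

```bash
python3 - <<'E'
from h import *
todo([.4832,.1948,.0386],pose(.5));print(env.sense()["position"])
E
```

```text
grasp [0.4833 0.1948 0.0626] t 6.63 grip 0.0319 F [ 0.3  0.5 -0. ] q [ 0.31  0.43  1.75  0.    0.96 -0.19]
shift cm now [ 2.4  -0.02 -0.01] turn [-0.002 -0.     0.   ] shift after turn [ 2.4  -0.02 -0.01]
[0.48339261 0.19479471 0.24303129]
```

The sleeve is over the tip with no contact force. Carry on down.

Request:
carry_out --rows '[[[0.6, 0, 0], [0, 0, 0]], [[0.6, 0, 0], [0, 0, 0]], [[0.6, 0, 0], [0, 0, 0]], [[0.4, 0, 0], [0, 0, 0]], [[0, 0, 0], [0, 0, 0]], [[0, 0, 0], [0, 0, 0]]]'

```text
t: 7.13
position: [0.4835, 0.1949, 0.2189]
eef_rot: [0.362, 0.608, -0.361, 0.608]
wrist_force: [-3.0, 0.0, 8.5]
grip_width: 0.0316
```

```bash
python3 - <<'E'
from h import *
todo([.4832,.1948,.0386],pose(.5));print(env.sense()["position"])
E
```

```text
grasp [0.4836 0.195  0.0385] t 7.13 grip 0.0316 F [-3.   0.   8.5] q [ 0.31  0.47  1.76  0.    0.9  -0.19]
shift cm now [-0.01 -0.03 -0.01] turn [-0.002 -0.    -0.001] shift after turn [-0.01 -0.03 -0.01]
[0.48353801 0.19488888 0.21889213]
```

Request:
carry_out --rows '[[[0, 0, 0], [0, 0, 0]], [[0, 0, 0], [0, 0, 0]], [[0, 0, 0], [0, 0, 0]], [[0, 0, 0], [0, 0, 0]], [[0, 0, 0], [0, 0, 0]], [[0, 0, 0], [0, 0, 0]]]' --jaw -0.1

```text
t: 7.63
position: [0.4836, 0.1949, 0.2194]
eef_rot: [0.362, 0.608, -0.361, 0.608]
wrist_force: [-0.4, -0.7, -0.4]
grip_width: 0.0517
```

```bash
python3 - <<'E'
from h import *
todo(None)
im=optics.get_image("scene");P=cloud(im);f=im["frame"]
cv2.imwrite("pics/s1.png",cv2.resize(f[110:215,270:410,::-1],None,fx=5,fy=5,interpolation=cv2.INTER_CUBIC))
E
```

```text
grasp [0.4838 0.1951 0.039 ] t 7.63 grip 0.0517 F [-0.4 -0.7 -0.4] q [ 0.31  0.47  1.76  0.    0.91 -0.19]
```

View pics/s1.png

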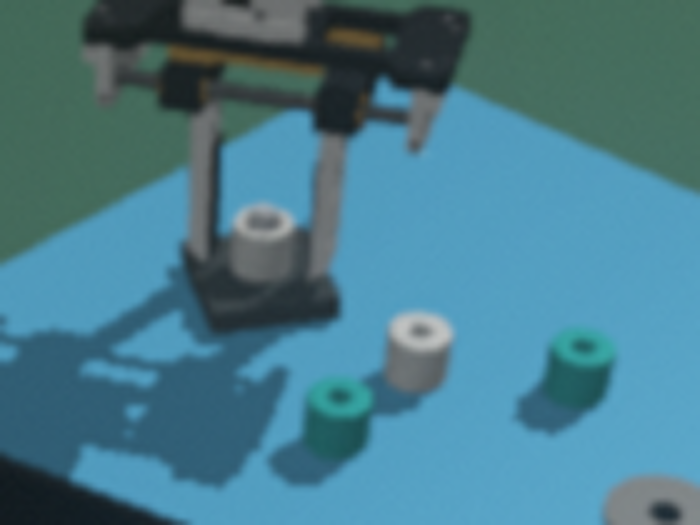

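The sleeve is seated flat on the block at crop (263,240), with the pin visible in its bore. Now regrip, lift and carry it to the tray.

Request:
carry_out --rows '[[[0, 0, 0], [0, 0, 0]], [[0, 0, 0], [0, 0, 0]], [[0, 0, 0], [0, 0, 0]], [[0, 0, 0], [0, 0, 0]], [[0, 0, 0], [0, 0, 0]], [[0, 0, 0], [0, 0, 0]]]' --jaw 1 --squeeze 20

```text
t: 8.18
position: [0.4836, 0.1949, 0.2195]
eef_rot: [0.362, 0.608, -0.361, 0.608]
wrist_force: [-0.1, 0.5, 0.8]
grip_width: 0.032
```

Request:
carry_out --rows '[[[-1.5, 0, 0], [0, 0, 0]], [[-1.5, 0, 0], [0, 0, 0]], [[-1.5, 0, 0], [0, 0, 0]], [[-1.5, 0, 0], [0, 0, 0]], [[-1.5, 0, 0], [0, 0, 0]], [[-1.5, 0, 0], [0, 0, 0]], [[0, 0, 0], [0, 0, 0]]]'

```text
t: 8.77
position: [0.4833, 0.1947, 0.312]
eef_rot: [0.361, 0.608, -0.362, 0.607]
wrist_force: [1.1, 0.3, 0.6]
grip_width: 0.0319
```

Request:
carry_out --rows '[[[0, -0.7, 3.8], [0, 0, 0]], [[0, -0.7, 3.8], [0, 0, 0]], [[0, -0.7, 3.8], [0, 0, 0]], [[0, -0.7, 3.8], [0, 0, 0]], [[0, -0.7, 3.8], [0, 0, 0]], [[0, -0.7, 3.5], [0, 0, 0]], [[0, -0.5, 3.5], [0, 0, 0]], [[0, 0, 1], [0, 0, 0]], [[0, 0, 0], [0, 0, 0]], [[0, 0, 0], [0, 0, 0]], [[0, 0, 0], [0, 0, 0]]]'

```text
t: 9.68
position: [0.5728, -0.0746, 0.3034]
eef_rot: [0.359, 0.611, -0.361, 0.606]
wrist_force: [-0.1, 1.0, 0.2]
grip_width: 0.0318
```

```bash
python3 - <<'E'
from h import *
todo([.579,-.084,.030],pose(.5));print(env.sense()["position"])
E
```

```text
grasp [ 0.5715 -0.0743  0.123 ] t 9.68 grip 0.0318 F [-0.1  1.   0.2] q [-0.19  0.46  1.55  0.    1.14 -0.7 ]
shift cm now [9.29 0.14 1.17] turn [ 0.003 -0.005  0.006] shift after turn [9.3  0.09 1.12]
[ 0.57282323 -0.07457001  0.30337515]
```

Request:
carry_out --rows '[[[0, 0.1, 1.1], [0.003, -0.005, 0.006]], [[2.5, 0, 0], [0, 0, 0]], [[2.5, 0, 0], [0, 0, 0]], [[2, 0, 0], [0, 0, 0]], [[0, 0, 0], [0, 0, 0]], [[0, 0, 0], [0, 0, 0]]]'

```text
t: 10.18
position: [0.5805, -0.0789, 0.2327]
eef_rot: [0.359, 0.607, -0.358, 0.612]
wrist_force: [0.2, -1.0, 0.4]
grip_width: 0.0319
```

```bash
python3 - <<'E'
from h import *
todo([.579,-.084,.030],pose(.5));print(env.sense()["position"])
E
```

```text
grasp [ 0.5816 -0.079   0.0523] t 10.18 grip 0.0319 F [ 0.2 -1.   0.4] q [-0.2   0.57  1.57  0.    1.   -0.71]
shift cm now [ 2.23 -0.39  0.37] turn [ 0.007  0.004 -0.005] shift after turn [ 2.23 -0.37  0.38]
[ 0.58045054 -0.07885871  0.23270525]
```

Request:
carry_out --rows '[[[0.8, -0.3, 0.3], [0.006, 0.004, -0.005]], [[0.7, 0, 0], [0, 0, 0]], [[0.6, 0, 0], [0, 0, 0]], [[0, 0, 0], [0, 0, 0]], [[0, 0, 0], [0, 0, 0]], [[0, 0, 0], [0, 0, 0]]]'

```text
t: 10.68
position: [0.5803, -0.0826, 0.2138]
eef_rot: [0.361, 0.607, -0.359, 0.61]
wrist_force: [0.0, -0.2, -1.3]
grip_width: 0.032
```

```bash
python3 - <<'E'
from h import *
todo([.579,-.084,.030],pose(.5));print(env.sense()["position"])
E
```

```text
grasp [ 0.5812 -0.0828  0.0334] t 10.68 grip 0.032 F [ 0.  -0.2 -1.3] q [-0.2   0.6   1.57  0.    0.96 -0.71]
shift cm now [ 0.34 -0.18  0.06] turn [ 0.002  0.003 -0.004] shift after turn [ 0.34 -0.18  0.06]
[ 0.58031538 -0.08261972  0.21384386]
```

Request:
carry_out --rows '[[[0.5, -0.1, 0], [0, 0, 0]], [[0, 0, 0], [0, 0, 0]], [[0, 0, 0], [0, 0, 0]]]'

```text
t: 10.93
position: [0.5797, -0.0833, 0.2096]
eef_rot: [0.361, 0.606, -0.359, 0.611]
wrist_force: [-0.6, 0.4, 0.3]
grip_width: 0.032
```

Request:
carry_out --rows '[[[0, 0, 0], [0, 0, 0]], [[0, 0, 0], [0, 0, 0]], [[0, 0, 0], [0, 0, 0]], [[0, 0, 0], [0, 0, 0]], [[0, 0, 0], [0, 0, 0]]]' --jaw 0

```text
t: 11.35
position: [0.5797, -0.0833, 0.2098]
eef_rot: [0.361, 0.606, -0.359, 0.611]
wrist_force: [0.5, 0.5, 0.6]
grip_width: 0.0466
```

Request:
carry_out --rows '[[[-2, 0, 0], [0, 0, 0]], [[-2.5, 0, 0], [0, 0, 0]], [[-2.5, 0, 0], [0, 0, 0]], [[-2, 0, 0], [0, 0, 0]], [[0, 0, 0], [0, 0, 0]], [[0, 0, 0], [0, 0, 0]]]'

```text
t: 11.85
position: [0.5786, -0.0831, 0.3021]
eef_rot: [0.361, 0.607, -0.359, 0.61]
wrist_force: [0.2, 0.2, -0.2]
grip_width: 0.0472
```

```bash
python3 - <<'E'
from h import *
todo([.4926,-.2384,.12],pose(-.508));print(env.sense()["position"])
E
```

```text
grasp [ 0.5794 -0.0832  0.1217] t 11.85 grip 0.0472 F [ 0.2  0.2 -0.2] q [-0.21  0.48  1.53  0.    1.13 -0.71]
shift cm now [  0.15 -15.02   9.47] turn [ 1.01e+00  1.00e-03 -4.00e-03] shift after turn [ 0.17  0.04 17.76]
[ 0.57863971 -0.08305488  0.30213645]
```

Request:
carry_out --rows '[[[0, 0, 0], [0.112, 0, 0]], [[0, 0, 0], [0.112, 0, 0]], [[0, 0, 0], [0.112, 0, 0]], [[0, 0, 0], [0.112, 0, 0]], [[0, 0, 0], [0.112, 0, 0]], [[0, 0, 0], [0.112, 0, 0]], [[0, 0, 0], [0.112, 0, 0]], [[0, 0, 0], [0.112, 0, 0]], [[0, 0, 0], [0.112, 0, 0]], [[0, 0, 0], [0, 0, 0]], [[0, 0, 0], [0, 0, 0]]]' --jaw 0

```text
t: 12.77
position: [0.5771, -0.0828, 0.2884]
eef_rot: [-0.614, -0.348, 0.62, -0.342]
wrist_force: [-0.0, -0.9, -0.4]
grip_width: 0.047
```

Request:
carry_out --rows '[[[0, 0, 3.2], [0, 0, 0]], [[0, 0, 3.2], [0, 0, 0]], [[0, 0, 3.2], [0, 0, 0]], [[0, 0, 3.2], [0, 0, 0]], [[0, 0, 2.5], [0, 0, 0]], [[0, 0, 1], [0, 0, 0]], [[0, 0, 0], [0, 0, 0]], [[0, 0, 0], [0, 0, 0]], [[0, 0, 0], [0, 0, 0]]]'

```text
t: 13.52
position: [0.489, -0.2266, 0.2838]
eef_rot: [-0.606, -0.361, 0.615, -0.352]
wrist_force: [-0.4, 0.0, 0.0]
grip_width: 0.0469
```

```bash
cat > fit.py <<'E'
from h import *
from scipy.optimize import least_squares
def fit(P,x0=(.564,-.11,-2.079),zl=.043,zh=.057):
    q=P.reshape(-1,3);q=q[(q[:,2]>zl)&(q[:,2]<zh)][:,:2];q=q[np.hypot(*(q-x0[:2]).T)<.18]
    def res(v):
        c,s=np.cos(v[2]),np.sin(v[2]);d=q-v[:2];a=np.c_[c*d[:,0]+s*d[:,1],-s*d[:,0]+c*d[:,1]]
        r1=abs(abs(a).sum(1)/np.sqrt(2)-.083)-.002
        r2=np.hypot(a[:,0]-np.clip(a[:,0],.12,.16),a[:,1])-.005
        return np.maximum(np.minimum(r1,r2),0)
    b=least_squares(res,x0,loss="soft_l1",f_scale=.001);v=b.x
    d=np.array([np.cos(v[2]),np.sin(v[2])]);a=(q-v[:2])@np.stack([d,[-d[1],d[0]]],1)
    k=(a[:,0]>.125)&(abs(a[:,1])<.02)
    print("tray",v,len(q),np.mean(b.fun>.002),"handle",v[:2]+.147*d,"fin pts",k.sum(),a[k].mean(0) if k.any() else "",q[k].mean(0))
    return v
E
python3 - <<'E'
from fit import *
im=optics.get_image("wrist");save(im,"w3");fit(cloud(im))
P=np.load("top0.npz")["P"];fit(P)
im=optics.get_image("top");save(im,"top1");fit(cloud(im))
todo([.4926,-.2384,.12],pose(-.508));print(env.sense()["position"])
E
```

```text
tray [ 0.56241479 -0.11125014 -2.07911271] 9542 0.029448752881995388 handle [ 0.49086883 -0.23966422] fin pts 896 [1.44462696e-01 1.29211069e-05] [ 0.49211504 -0.23745401]
tray [ 0.56413156 -0.10993522 -2.07731736] 1225 0.025306122448979593 handle [ 0.49281627 -0.23847754] fin pts 91 [ 0.14443311 -0.00041139] [ 0.49370184 -0.23603337]
tray [ 0.56415827 -0.10990581 -2.0772358 ] 1145 0.029694323144104803 handle [ 0.49285346 -0.23845395] fin pts 8 [ 0.12698663 -0.00153318] [ 0.50122055 -0.22020903]
grasp [ 0.4862 -0.2252  0.1034] t 13.62 grip 0.0473 F [ 0.2  0.2 -0.1] q [-0.5   0.41  1.67 -0.    1.08  0.02]
shift cm now [-1.67  0.87  0.9 ] turn [-0.006  0.004  0.017] shift after turn [-1.66  0.89  0.9 ]
[ 0.48920287 -0.22617834  0.28381511]
```

View pics/w3.png

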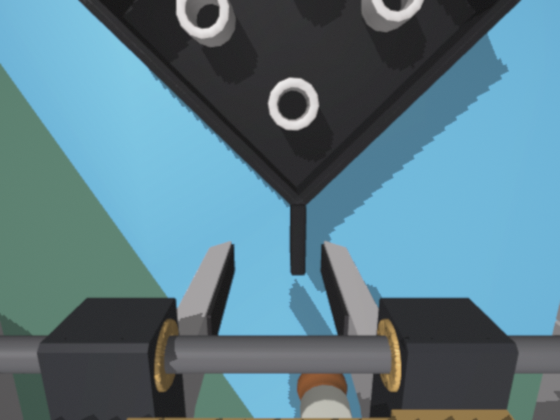

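The wrist view shows the fin at about (298,240), between the fingers and free. The tray fit is consistent, so go to handle (0.4918, −0.239).

Request:
carry_out --rows '[[[0, 0.8, 0.9], [-0.006, 0.004, 0.017]], [[0, 0, 0], [0, 0, 0]], [[2, 0, 0], [0, 0, 0]], [[2, 0, 0], [0, 0, 0]], [[0, 0, 0], [0, 0, 0]], [[0, 0, 0], [0, 0, 0]]]'

```text
t: 14.12
position: [0.4942, -0.2336, 0.2433]
eef_rot: [0.608, 0.361, -0.608, 0.361]
wrist_force: [-0.1, 0.1, 1.1]
grip_width: 0.047
```

```bash
python3 - <<'E'
from h import *
todo([.4918,-.239,.036],pose(-.508));print(env.sense()["position"])
E
```

```text
grasp [ 0.4942 -0.2335  0.0629] t 14.12 grip 0.047 F [-0.1  0.1  1.1] q [-0.51  0.48  1.68  0.    0.98 -0.01]
shift cm now [2.69 0.05 0.59] turn [ 0.007 -0.    -0.   ] shift after turn [2.69 0.06 0.59]
[ 0.4941519  -0.23357602  0.24334002]
```

Request:
carry_out --rows '[[[0, 0, 0.6], [0.007, 0, 0]], [[1, 0, 0], [0, 0, 0]], [[1, 0, 0], [0, 0, 0]], [[0.6, 0, 0], [0, 0, 0]], [[0, 0, 0], [0, 0, 0]], [[0, 0, 0], [0, 0, 0]]]'

```text
t: 14.62
position: [0.4917, -0.2386, 0.2175]
eef_rot: [0.61, 0.358, -0.609, 0.359]
wrist_force: [0.9, -0.9, 0.4]
grip_width: 0.0472
```

```bash
python3 - <<'E'
from h import *
todo([.4918,-.239,.036],pose(-.508));print(env.sense()["position"])
E
```

```text
grasp [ 0.4922 -0.2387  0.0371] t 14.62 grip 0.0472 F [ 0.9 -0.9  0.4] q [-0.52  0.52  1.69  0.    0.93 -0.01]
shift cm now [0.11 0.03 0.03] turn [ 0.001 -0.    -0.003] shift after turn [0.11 0.03 0.03]
[ 0.4917091  -0.23855581  0.21754881]
```

Request:
carry_out --rows '[[[0, 0, 0], [0, 0, 0]], [[0, 0, 0], [0, 0, 0]], [[0, 0, 0], [0, 0, 0]], [[0, 0, 0], [0, 0, 0]], [[0, 0, 0], [0, 0, 0]], [[0, 0, 0], [0, 0, 0]], [[0, 0, 0], [0, 0, 0]], [[0, 0, 0], [0, 0, 0]]]' --jaw 1 --squeeze 60

```text
t: 15.28
position: [0.4919, -0.2387, 0.2185]
eef_rot: [0.61, 0.358, -0.609, 0.36]
wrist_force: [-0.4, -1.2, 0.6]
grip_width: 0.0097
```

Request:
carry_out --rows '[[[-0.8, 0, -0.65], [0, -0.03, 0]], [[-0.8, 0, -0.65], [0, -0.03, 0]], [[-0.8, 0, -0.65], [0, -0.03, 0]], [[-0.8, 0, -0.65], [0, -0.03, 0]], [[0, 0, 0], [0, 0, 0]], [[0, 0, 0], [0, 0, 0]]]'

```text
t: 15.78
position: [0.5053, -0.2137, 0.2493]
eef_rot: [-0.572, -0.335, 0.646, -0.38]
wrist_force: [0.3, -0.0, -2.4]
grip_width: 0.0098
```

```bash
cat > tilt.py <<'E'
from h import *
s=env.sense();r=R.from_quat(s["eef_rot"]);p=s["position"]
z=r.apply([0,0,1]);print("tilt deg",np.degrees(np.arcsin(z[2])).round(2),"y up",r.apply([0,1,0])[2].round(4))
print("pivot",(p+r.apply([.2154,0,-.267])).round(4),"grip",s["grip_width"].round(4),"F",s["wrist_force"].round(1),"T",s["ft_torque"].round(2),"q",s["q"].round(2),"t",s["t"])
E
python3 tilt.py
```

```text
tilt deg 7.03 y up 0.0023Traceback (most recent call last):
  File "tilt.py", line 4, in <module>
    print("pivot",(p+r.apply([.2154,0,-.267])).round(4),"grip",s["grip_width"].round(4),"F",s["wrist_force"].round(1),"T",s["ft_torque"].round(2),"q",s["q"].round(2),"t",s["t"])
                                                               ^^^^^^^^^^^^^^^^^^^^^
AttributeError: 'float' object has no attribute 'round'
```

Grip on the fin reads 9.8 mm and the tilt is at 7°. Continue.

```bash
sed -i 's/s\["grip_width"\].round(4)/s["grip_width"]/' tilt.py; python3 tilt.py
```

```text
tilt deg 7.03 y up 0.0023
pivot [ 0.6221 -0.0056  0.0029] grip 0.009764840575958566 F [ 0.3 -0.  -2.4] T [-0.18 -0.01 -0.03] q [-0.45  0.48  1.67 -0.15  1.01  0.14] t 15.7833
```

Request:
carry_out --rows '[[[-0.8, 0, -0.65], [0, -0.03, 0]], [[-0.8, 0, -0.65], [0, -0.03, 0]], [[-0.8, 0, -0.65], [0, -0.03, 0]], [[-0.8, 0, -0.65], [0, -0.03, 0]], [[-0.8, 0, -0.65], [0, -0.03, 0]], [[0, 0, 0], [0, 0, 0]], [[0, 0, 0], [0, 0, 0]]]'

```text
t: 16.37
position: [0.5236, -0.1806, 0.2803]
eef_rot: [-0.523, -0.307, 0.687, -0.401]
wrist_force: [-0.3, -2.4, -0.4]
grip_width: 0.01
```

```bash
python3 tilt.py
```

```text
tilt deg 15.4 y up -0.0017
pivot [ 0.6213 -0.0058  0.0017] grip 0.00996139168841393 F [-0.3 -2.4 -0.4] T [-0.02 -0.09 -0.05] q [-0.36  0.45  1.63 -0.3   1.12  0.28] t 16.3667
```

Pivot is staying put within about 1 mm. Continue to about 35°.

Request:
carry_out --rows '[[[-0.8, 0, -0.65], [0, -0.03, 0]], [[-0.8, 0, -0.65], [0, -0.03, 0]], [[-0.8, 0, -0.65], [0, -0.03, 0]], [[-0.8, 0, -0.65], [0, -0.03, 0]], [[-0.8, 0, -0.65], [0, -0.03, 0]], [[-0.8, 0, -0.65], [0, -0.03, 0]], [[0, 0, 0], [0, 0, 0]], [[0, 0, 0], [0, 0, 0]]]'

```text
t: 17.03
position: [0.5485, -0.1381, 0.3092]
eef_rot: [-0.462, -0.272, 0.731, -0.423]
wrist_force: [-0.7, -2.7, 2.1]
grip_width: 0.0098
```

```bash
python3 tilt.py
```

```text
tilt deg 25.18 y up -0.0077
pivot [ 0.6205 -0.0065  0.0007] grip 0.009788347322262584 F [-0.7 -2.7  2.1] T [ 0.18 -0.19 -0.02] q [-0.26  0.46  1.56 -0.44  1.28  0.42] t 17.0333
```

Request:
carry_out --rows '[[[-0.85, 0, -0.65], [0, -0.03, 0]], [[-0.85, 0, -0.65], [0, -0.03, 0]], [[-0.85, 0, -0.65], [0, -0.03, 0]], [[-0.85, 0, -0.65], [0, -0.03, 0]], [[-0.85, 0, -0.65], [0, -0.03, 0]], [[-0.85, 0, -0.65], [0, -0.03, 0]], [[0, 0, 0], [0, 0, 0]], [[0, 0, 0], [0, 0, 0]], [[0, 0, 0], [0, 0, 0]], [[0, 0, 0], [0, 0, 0]], [[0, 0, 0], [0, 0, 0]], [[0, 0, 0], [0, 0, 0]]]'

```text
t: 18.03
position: [0.5755, -0.0947, 0.329]
eef_rot: [-0.398, -0.239, 0.769, -0.439]
wrist_force: [1.3, 0.1, 1.4]
grip_width: 0.0098
```

```bash
python3 tilt.py; python3 - <<'E'
from h import *
for n in("scene","top"):
    im=optics.get_image(n);save(im,n+"2")
    if n=="scene": cv2.imwrite("pics/s2.png",cv2.resize(im["frame"][120:330,130:410,::-1],None,fx=2.8,fy=2.8))
    np.savez(n+"2.npz",P=cloud(im),f=im["frame"])
E
```

```text
tilt deg 34.62 y up -0.0182
pivot [ 6.189e-01 -7.400e-03  1.000e-04] grip 0.009824172030727756 F [1.3 0.1 1.4] T [ 0.91 -0.76 -0.08] q [-0.16  0.49  1.47 -0.56  1.46  0.5 ] t 18.0333
```

View pics/s2.png

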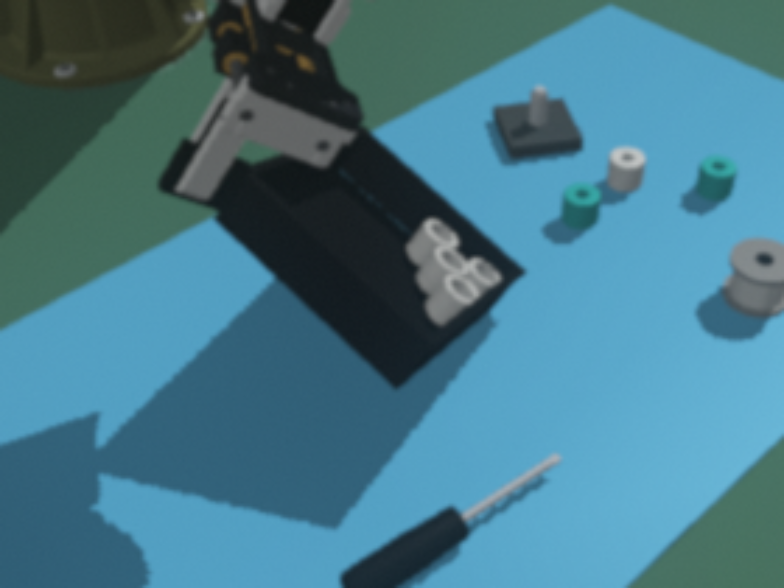

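The scene crop shows four sleeves bunched at the low corner, at about (438,240), (450,270), (455,300) and (485,270). Nothing is touching the bystanders. I'll measure their distances to the corner in the tray frame.

```bash
python3 - <<'E'
from h import *
s=env.sense();r=R.from_quat(s["eef_rot"]);p=s["position"]
o=p+r.apply([.2154,0,-.147])
ax=np.stack([r.apply([0,0,1]),r.apply([0,1,0]),r.apply([-1,0,0])],1)
for n in("scene","top"):
    z=np.load(n+"2.npz");T=(z["P"]-o)@ax;f=z["f"].astype(int)
    m=(T[...,2]>.026)&(T[...,2]<.038)&(f.min(2)>90)&(f.max(2)-f.min(2)<40)&(abs(T[...,0])+abs(T[...,1])<.12)
    print(n,m.sum())
    g=np.zeros((240,240),np.uint8);u=np.round((T[m][:,:2]+.12)*1000).astype(int);g[u[:,0].clip(0,239),u[:,1].clip(0,239)]=255
    # template: ring r 10..16
    yy,xx=np.mgrid[-20:21,-20:21];rr=np.hypot(yy,xx);k=np.where((rr>=9.5)&(rr<=16.5),1.,np.where(rr<8,-1,np.where(rr>18,-.3,0)))
    w=cv2.filter2D(cv2.dilate(g,np.ones((3,3)))/255.,-1,k)
    for i in range(5):
        _,v,_,l=cv2.minMaxLoc(w);c=np.array([l[1],l[0]])-120
        print(c,round(v),"dist to corner mm",np.hypot(c[0]+114.5,c[1]).round(1));cv2.circle(w,l,24,-99,-1)
E
python3 tilt.py
```

```text
scene 357
[-58 -30] 409 dist to corner mm 64.0
[-58   2] 384 dist to corner mm 56.5
[-57  33] 379 dist to corner mm 66.3
[-90   1] 345 dist to corner mm 24.5
[-79  23] 198 dist to corner mm 42.3
top 0
[-120 -120] 0 dist to corner mm 120.1
[-120  -95] 0 dist to corner mm 95.2
[-120  -70] 0 dist to corner mm 70.2
[-120  -45] 0 dist to corner mm 45.3
[-120  -20] 0 dist to corner mm 20.7
tilt deg 34.65 y up -0.0181
pivot [ 6.189e-01 -7.400e-03  1.000e-04] grip 0.009295096374094773 F [1.2 0.5 2.1] T [ 0.87 -0.76 -0.02] q [-0.16  0.49  1.47 -0.56  1.46  0.5 ] t 18.1333
```

View pics/top2.png

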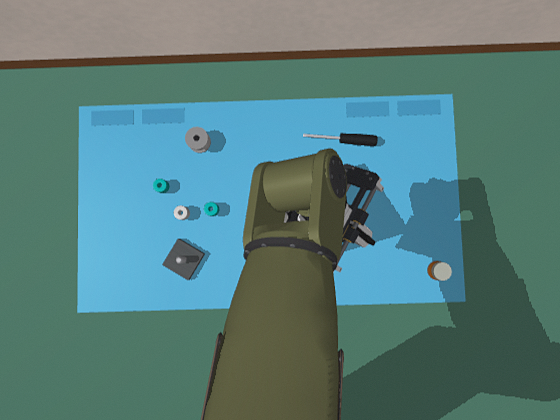

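The top view shows the arm hiding the tray, with the jar, spool, screwdriver, narrow sleeve and gauge where they were. The sleeves are 24–66 mm from the corner, tilt is 34.6° and the tray is steady. Handing in.

```bash
python3 -c "
from plant import env
print(env.close_job()); s=env.sense(); print(s['t'],s['grip_width'],s['position'])"
```

```text
the job is handed in; nothing more can be done
None
the job is handed in; nothing more can be done
```

I slid the wide-bored sleeve fully down onto the gauge pin. It contacted the block at the expected height, and a picture showed it flat on the block. I then set it down in the tray, gripped the tray by its fin at 60 N and tilted it about its low corner, and handed the job in. `close_job` reports no verdict.

- **Tilt and grip:** the last check read a 34.6° tilt with the pivot corner resting on the mat. The fingers were on the fin (9.3–9.8 mm opening), and the pose was unchanged between readings. Time was about 18 s of the 64 s.
- **Sleeves:** from the scene camera, the four sleeves sat about 24, 56, 64 and 66 mm from the inner corner, against a limit of 95 mm.
- **Other things:** the narrow sleeve, jar, spool, screwdriver and gauge looked unmoved in the last top view.
- **Failed or disagreed:** at the end the arm hid the tray from the top camera, so the sleeve distances come from the scene camera alone. The computed pivot point drifted about 4 mm during the tilt, with a roll of about 1°; both were harmless.

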